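Lock up a row of stamping blocks in the press's type holder

ROBOT

A 6-joint arm with a two-finger parallel gripper is mounted at the origin on the work surface. World frame = base frame: x ahead of the robot, y to its left, z up, the work surface at z = 0. Lengths are in m, angles in rad, forces in N, time in s.
With the tool pointing down it reaches from about 0.35 to 0.925 m from the base axis. Payload 6.4 kg.
Tool frame: the origin (TCP) lies midway between the tips of the shut fingers; the grasp point (between the pads) lies 19 mm behind it (bot.pinch_z is the z of the grasp point in the tool frame, in m); z points along the fingers, y is the line along which they close (so a half turn about z gives the same grasp; the last joint's range is limited). The gripper opens to 94 mm and grips with 3 to 60 N. Pads are 16 mm wide; open, the fingers measure 119 mm over their backs; the gripper's body (75 mm by 177 mm) begins 78 mm behind the grasp point.
Start: joints at [0.939, 0.245, 1.558, -0, 1.339, -0.174], TCP at [0.287, 0.583, 0.166] pointing down, gripper open.
Joint ranges: [-3.13, 3.13], [-1.02, 2.26], [0.13, 2.54], [-0.95, 4.09], [0.21, 2.88], [-2.74, 2.74]. Speed limits (rad/s): [2.57, 2.57, 3.14, 3.14, 3.14, 3.14].

INTERFACE

Orientations are given as a rotation vector (axis times angle).
In Python, from workcell import bot, optics gives the robot as it stands. The module is installed in compiled form; this text tells all that it offers.
- The arm moves only by the tool play_rows, never from a script. Its argument "moves" is one flat list of numbers, 5 for each row, row after row: the shift along the tool's x, y, z each as a share of 500 mm, from -1 to 1, then the turn about the tool's z as a share of 90 degrees, from -1 to 1, then the closure in counts, from 0 (fully open) to 255 (shut). In form: [x, y, z, roll, gripper, x, y, z, roll, gripper, ...]. A call has 1 to 12 rows; each row is the pose to reach, as a shift and turn from the pose commanded when the call began, along the tool's axes at that moment; what a row does not reach only later rows make up. A row lasts 1/12 s, in which the tool goes at most 41.7 mm and 7.16 degrees, less where a joint would pass 70% of its speed; a pose out of reach is approached as far as the arm can. A call with a number of a shift or a turn outside -1 to 1 is refused whole. A call with a gripper value outside its range is refused whole. The fingers move at their own pace and stop on an object; "newtons" is the grip in N (left out, the last holds). Time passes only in rows, so rows that repeat a pose let the fingers close. It gives the time, the measured TCP pose, the force, the opening and the grip force at its end, in the units of the state.
- bot.sense(): the state, without advancing time (a new reading comes with each control period).
- optics.camera(name): name is "side" or "top"; returns a dict with "img" (420x560x3 uint8, red, green, blue), "fx", "fy", "cx", "cy" (pixels), "k1" (the pictures are not rectified: a ray, as slopes to the right and down, at radius r is drawn at 1 + k1 r^2 times it, then the intrinsics apply), "extrinsics" (4x4, takes a point from camera to world coordinates). Camera axes: x right, y down, z forward; pixel columns grow to the right and rows downward; lengths in m; the calibration is good to about 2 mm. A picture is of the moment at which its call begins. There is no depth.
- bot.hand_in(): hands the job in; it is judged then, once.
The state is a dict: "t": time; "joint_positions": joint angles; "joint_vel": joint speeds; "tau": joint torques, N m; "tcp_pos": TCP position; "tcp_rot": TCP orientation; "ft_force": force on the tool from outside, world axes, zero at the start; "torque": the same for the moment, N m; "grip_width": opening from 0.0 (shut) to 1.0 (fully open); "finger_force": force on a finger pad.
Only numpy, scipy, OpenCV 4.12 (cv2) and the standard library are available. Lean on these libraries where they do the work, as an engineer would, in place of code of your own. Each camera call takes 0.05 s, during which the arm holds its last target. There are 200 camera calls.

TASK

Set the three brass stamping blocks on the type holder's bed in one straight row, each with its back flat against the rear ledge, and slide the jaw shut on them so that they stand side by side without gaps and the jaw stays bearing on the row against the sprung pad with a light nip of about 5 newtons. Go gently, never squeezing the row beyond about twice that, do not bang into the press, and leave the spare spacer and the key on the press's base where they lie.

Things in the scene. Friction and masses are not known exactly. Their poses are not given: they have to be found in the camera images.
- press: Green cast table press, its stamping head swung aside to the left; stands anywhere, turned up to 0.25 rad. Origin: centre of the base's underside; x to the rear (away from the robot at yaw 0), y left, z up. Base 270 (x) by 470 (y) by 30 mm. On it the type holder's flat steel bed: top at z = 45 mm, x -65 to 35, y -125 to 125 mm. Column 70 mm thick at x = 90, y = 185 mm.
- ledge (a point): Middle of the foot of the rear ledge's front face, at bed height (press x = 20, y = 0, z = 45 mm; same axes as the press). The ledge is a fixed straight steel bar along y, 22 mm tall, 250 mm long.
- rod (a point): Middle of the fixed foil rod, 20 mm thick, along y 130 mm above the bed (press x = -34, y = 0, z = 175 mm), on 22 mm posts at y = +-215 mm, with a foil roll outside the right one. A gripper pointing straight down over blocks or tab fouls it; one leaning back towards the robot by 30 to 45 degrees passes under it.
- stop (a point): Nominal foot of the fixed end stop at the bed's right end (press y = -82 mm); the stop itself is set up to 9 mm either way from here, differently each time. Its sprung steel pad, 34 mm wide, faces left; pad face at rest 30 mm left of the stop's centre, so press y -61 to -43 mm. The pad starts to give at 1 N, adds 1.5 N per mm, bottoms after 10 mm.
- jaw: Dark steel sliding jaw on the bed, left of the blocks. Axes as the press's; slides along y only, closing to the right (-y), up to 115 mm. Origin: centre of its underside, on the bed. Block 36 (x) by 24 (y) by 29 mm tall, clamping face at its y = -12 mm. Dry slide: takes about 9 N to move (some 2 N more pushing the row), stays where left and holds up to 9 N of the pad's push.
- jaw_tab (a point): Grip point on the jaw's handle, an upright tab in front of it: 14 (x) by 12 (y) mm, its top 50 mm above the bed; this point is on its axis 34 mm above the bed, at the jaw's x = -46, y = 0. A low bar (12 mm wide, 14 mm high) joins it to the jaw.
- block_narrow: Brass stamping block, the narrow one: 36 (x, front to back) by 14 (y) by 24 mm tall, raised ornament on top. Origin: centre of its underside. Stands on the bed between pad and jaw, its back some 4 to 12 mm in front of the ledge, a little skewed, in any order from left to right, with gaps. Back against the ledge its origin is at the press's x = 2 mm.
- block_middle: Brass stamping block, the middle one: 36 (x, front to back) by 18 (y) by 24 mm tall, raised ornament on top. Origin: centre of its underside. Stands on the bed between pad and jaw, its back some 4 to 12 mm in front of the ledge, a little skewed, in any order from left to right, with gaps. Back against the ledge its origin is at the press's x = 2 mm.
- block_wide: Brass stamping block, the wide one: 36 (x, front to back) by 22 (y) by 24 mm tall, raised ornament on top. Origin: centre of its underside. Stands on the bed between pad and jaw, its back some 4 to 12 mm in front of the ledge, a little skewed, in any order from left to right, with gaps. Back against the ledge its origin is at the press's x = 2 mm.
- spare_spacer: Bystander: small brass spacer 40 by 20 by 12 mm lying on the front right of the press base. Origin: its underside. Not to be disturbed.
- key: Bystander: T-shaped steel key 105 mm long, 10 mm thick, lying on the front left of the press base. Origin: its underside. Not to be disturbed.
Things that resemble listed ones, but are neither listed nor needed, are in the scene too. What is shaped like the block_narrow but black or purple is not meant.

How it is judged:
At the end, for the whole second after the job is handed in: All three blocks stand upright on the bed between pad and jaw, each back within 2.7 mm of the rear ledge and square to it within 0.06 rad (3.4 degrees); the jaw still bears on the row with more than 2 N; everything at rest and released ((contact force between jaw and block_narrow above 2 N or contact force between jaw and block_middle above 2 N or contact force between jaw and block_wide above 2 N) and contact force between the fingers and anything else below 0.3 N and x of each of block_narrow, block_middle, block_wide in the frame of press above -0.0007 m and y of each of block_narrow, block_middle, block_wide in the frame of press above -0.07 m and y of each of block_narrow, block_middle, block_wide in the frame of jaw below 0 m and angle between the x axis of each of block_narrow, block_middle, block_wide and the x axis of press, either way round below 0.06 rad and z of each of block_narrow, block_middle, block_wide in the frame of press below 0.0475 m and angle between each of block_narrow, block_middle, block_wide's own z axis and vertical below 0.05 rad and linear speed of each of block_narrow, block_middle, block_wide below 0.005 m/s); the robot touches nothing.
It fails at once if the jaw squeezes the row with more than 14 N (contact force between jaw and block_narrow above 14 N or contact force between jaw and block_middle above 14 N or contact force between jaw and block_wide above 14 N).
It fails at once if the robot bangs into the press (over 25 N) (contact force between the arm and press above 25 N).
It fails at once if the spacer or the key is pushed more than 25 mm (distance of any of spare_spacer, key from where it was at the start of the episode above 0.025 m).
It also fails if it takes over 61 s, if anything falls off the work surface, if the arm or the gripper's body presses on something with over 40 N, if the wrist force passes 120 N, or if a joint passes its speed limit or range.

## Working session

There is one attempt and no reset: what is moved stays moved. The work goes in short steps, Python scripts to look and compute and a tool call to move; the robot and the scene stay as the last step left them, time stands still between calls to the robot, and variables do not carry over. Pictures are saved under pics/ and viewed, at most 10 in all, crops included, and the job is handed in when it is done.

Besides the shell and the picture viewer there is one more tool, called after "Request:" as name(argument=value, ...) on one line, values as JSON. play_rows: Moves the arm, as the interface text tells. Its arguments: {"type":"object","properties":{"moves":{"type":"array","items":{"type":"number"}},"newtons":{"type":"number"}},"required":["moves"]}

```bash
mkdir -p pics
cat > h.py <<'E'
import numpy as np, cv2
from workcell import bot, optics
from scipy.spatial.transform import Rotation as R
def shot(n,f,crop=None,s=1):
    c=optics.camera(n); im=c['img'][:,:,::-1]
    if crop: x0,y0,x1,y1=crop; im=im[y0:y1,x0:x1]
    im=cv2.resize(im,None,fx=s,fy=s,interpolation=cv2.INTER_CUBIC); cv2.imwrite('pics/'+f,im); return c
def proj(c,P):
    P=np.atleast_2d(P); E=np.linalg.inv(c['extrinsics']); q=P@E[:3,:3].T+E[:3,3]
    s=q[:,:2]/q[:,2:]; s=s*(1+c['k1']*(s**2).sum(1,keepdims=True))
    return s*[c['fx'],c['fy']]+[c['cx'],c['cy']]
def ray(c,uv,z):
    d=np.array([(uv[0]-c['cx'])/c['fx'],(uv[1]-c['cy'])/c['fy']]); s=d.copy()
    for _ in range(20): s=d/(1+c['k1']*(s@s))
    E=c['extrinsics']; v=E[:3,:3]@[*s,1]; o=E[:3,3]; return o+v*(z-o[2])/v[2]
E
python3 - <<'E'
from h import *
for n in('top','side'):
    c=shot(n,n+'0.png'); print(n,c['fx'],c['fy'],c['cx'],c['cy'],c['k1'],np.round(c['extrinsics'],3).tolist())
s=bot.sense(); print({k:np.round(v,3).tolist() for k,v in s.items()}, bot.pinch_z)
E
```

```text
top 478.8860307488375 478.8860307488375 269.66677485983894 207.8043739234813 0.03665117621545281 [[0.021, -0.989, 0.143, 0.492], [-1.0, -0.021, -0.003, 0.033], [0.006, -0.143, -0.99, 0.819], [0.0, 0.0, 0.0, 1.0]]
side 492.2087002931405 492.2087002931405 280.399345605614 209.5870319056844 0.04178669212440419 [[-0.953, -0.177, 0.248, 0.376], [-0.304, 0.549, -0.778, 0.73], [0.001, -0.817, -0.577, 0.643], [0.0, 0.0, 0.0, 1.0]]
{'t': 0.1, 'joint_positions': [0.939, 0.246, 1.559, 0.0, 1.339, -0.174], 'joint_vel': [0.0, -0.001, -0.003, 0.0, -0.0, -0.002], 'tau': [-0.001, -41.691, -31.553, 0.069, 0.031, -0.0], 'tcp_pos': [0.287, 0.583, 0.165], 'tcp_rot': [-0.713, -3.059, 0.002], 'ft_force': [-0.545, 0.885, 0.313], 'torque': [-0.016, -0.021, -0.005], 'finger_force': 0.0, 'grip_width': 0.999} -0.0188
```

View pics/top0.png

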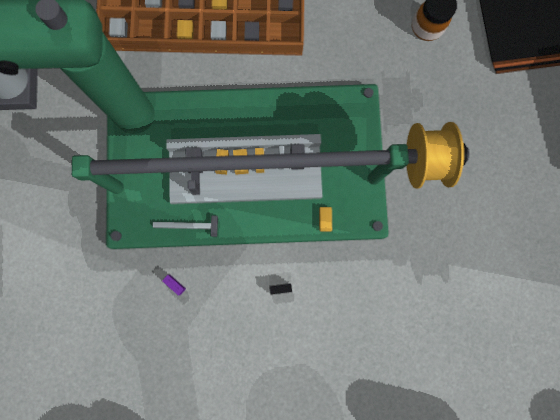

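View pics/side0.png

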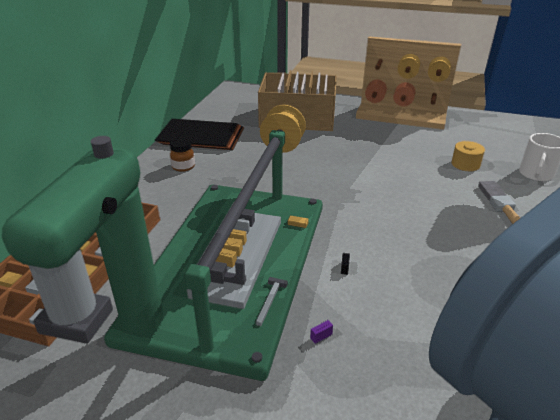

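The top view shows the press, with its base corners near (107,90) to (387,240) and the bed at (168–322,135–203). Three brass blocks stand at about (222,160), (241,160) and (259,158), with the jaw at (193,155) and its tab near (193,185). The stop and pad are near (293,155), the key at (185,225) and the spacer at (326,218).

These could be mistaken for the blocks: the black block at (281,288), the purple block at (174,284), the spacer at (326,218) and the tray pieces at (184,28). None of them is on the bed. I'll check with close crops.

Run:
```python
from h import *
shot('top','top1.png',(160,125,330,245),4.7); shot('side','side1.png',(180,190,300,310),5)
```

```text
(no output)
```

View pics/top1.png

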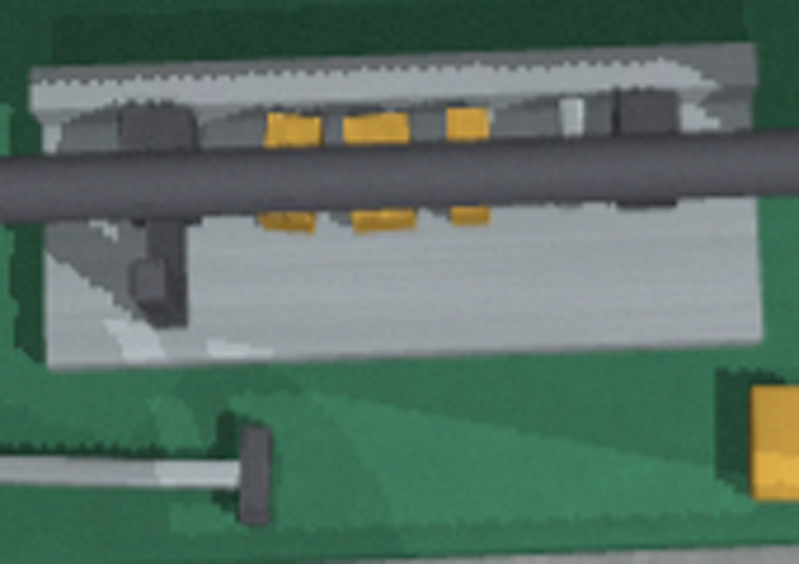

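View pics/side1.png

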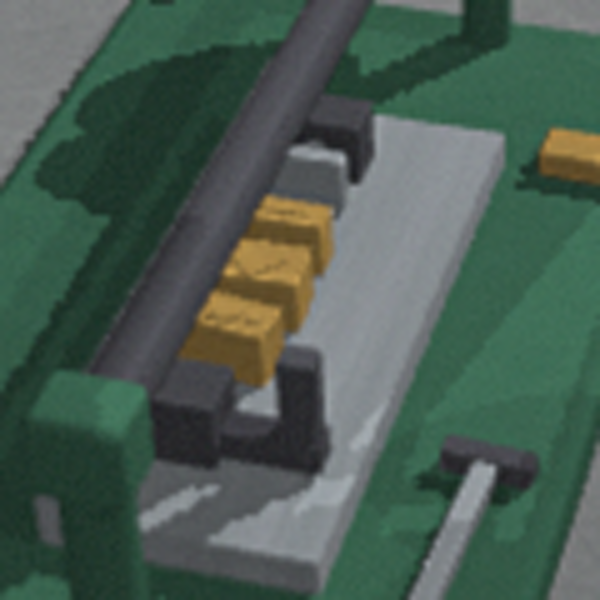

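The crops confirm it. From left to right on the bed stand middle at crop (290,170), wide at (378,170) and narrow at (468,165), with the pad at (572,150) and the tab top at (148,278). The ornaments in the side crop are on the brass blocks. Next I'll fit the press pose.

```bash
cat >> h.py <<'E'
def top(u,v): return np.array([160+u/4.7,125+v/4.7])
def side(u,v): return np.array([180+u/5,190+v/5])
E
python3 - <<'E'
from h import *
from scipy.optimize import least_squares
ct=optics.camera('top'); cs=optics.camera('side')
obs=[(ct,(-.065,.125,.045),top(49,366)),(ct,(-.065,-.125,.045),top(762,341)),
(cs,(-.065,-.125,.045),side(503,135)),(cs,(-.065,.125,.045),side(322,563)),
(ct,(-.135,.235,.03),(108,248)),(ct,(-.135,-.235,.03),(388,237)),(ct,(.135,-.235,.03),(379,84))]
def W(p,P): 
    c,s=np.cos(p[2]),np.sin(p[2]); P=np.atleast_2d(P); return np.c_[p[0]+c*P[:,0]-s*P[:,1],p[1]+s*P[:,0]+c*P[:,1],P[:,2]]
def f(p): return np.concatenate([(proj(c,W(p,P))[0]-uv)*(2 if i<4 else .5) for i,(c,P,uv) in enumerate(obs)])
r=least_squares(f,[.58,.05,0]); p=r.x; print(p,np.round(f(p).reshape(-1,2),1).tolist()); np.save('press.npy',p)
def inv(w): 
    c,s=np.cos(p[2]),np.sin(p[2]); d=w[:2]-p[:2]; return np.array([c*d[0]+s*d[1],-s*d[0]+c*d[1]])*1000
for n,uv,z in [('mid rear',(266,113),69),('mid rearR',(322,117),69),('mid frontL',(260,222),69),('mid frontR',(315,230),69),('wide rL',(342,117),69),('wide rR',(409,113),69),('wide fL',(355,228),69),('wide fR',(415,224),69),('nar rL',(446,109),69),('nar rR',(488,107),69),('nar fL',(451,222),69),('nar fR',(490,218),69),('tab top',(150,275),95),('jaw rL',(120,108),74),('jaw rR',(195,106),74),('pad face topL',(562,98),69),('stopL',(613,92),75),('ledge rearL',(30,70),67),('rodfront L',(0,220),175)]:
    print(n,np.round(inv(ray(ct,top(*uv),z/1000)),1))
for n,uv,z in [('pad nearface top',(285,150),69),('pad corner front',(345,152),69),('tabtop',(300,352),95),('jaw topfrontleft',(215,405),74),('jaw topfrontright',(235,368),74),('mid fL',(268,325),69),('mid fR',(285,305),69),('wide fL',(300,275),69),('nar fL',(318,226),69),('nar fR',(333,203),69),('key headL',(540,465),40)]:
    print('s',n,np.round(inv(ray(cs,side(*uv),z/1000)),1))
E
```

```text
[0.68076164 0.07398456 0.0597121 ] [[-1.9, -0.0], [0.4, -0.9], [1.5, -1.4], [0.0, -1.1], [-2.0, 0.5], [1.2, 0.5], [-0.1, -1.1]]
mid rear [15.9 43.9]
mid rearR [13.8 24.8]
mid frontL [-22.1  46.8]
mid frontR [-25.6  28.2]
wide rL [13.5 17.9]
wide rR [14.1 -5. ]
wide fL [-25.4  14.6]
wide fR [-24.8  -5.8]
nar rL [ 15.  -17.8]
nar rR [ 15.2 -32.2]
nar fL [-24.6 -18.1]
nar fR [-23.7 -31.4]
tab top [-44.4  80.4]
jaw rL [18.  92.8]
jaw rR [17.8 67.4]
pad face topL [ 17.4 -57.6]
stopL [ 17.2 -74.9]
ledge rearL [ 34.5 124.5]
rodfront L [-42.6 111.6]
s pad nearface top [  8.2 -59.5]
s pad corner front [-15. -64.]
s tabtop [-45.3  81.2]
s jaw topfrontleft [-17.4  91.7]
s jaw topfrontright [-17.7  72.1]
s mid fL [-19.3  42.1]
s mid fR [-21.6  30.1]
s wide fL [-21.6  12.5]
s nar fL [-19.1 -16.8]
s nar fR [-20.3 -31.7]
s key headL [-123.4   58. ]
```

Request:
play_rows(moves=[0,0,-0.2,0.1,0,0,0,-0.4,0.2,0,0,0,-0.4,0.3,0,0,0,-0.4,0.4,0])

```text
t: 0.63
tcp_pos: [0.287, 0.5827, 0.3342]
tcp_rot: [-1.456, -2.784, 0.001]
ft_force: [0.2, 1.2, 0.1]
grip_width: 1.006
finger_force: 0.0
```

```bash
cat >> h.py <<'E'
p=np.load('press.npy')
def P2W(x,y,z): c,s=np.cos(p[2]),np.sin(p[2]); return np.array([p[0]+c*x-s*y,p[1]+s*x+c*y,z])
def W2P(w): c,s=np.cos(p[2]),np.sin(p[2]); d=w[:2]-p[:2]; return np.array([c*d[0]+s*d[1],-s*d[0]+c*d[1],w[2]])*1000
def st():
    s=bot.sense(); M=R.from_rotvec(s['tcp_rot']).as_matrix(); return s,M
def plan(*targets):
    s,M=st()
    for w in targets: print('share',np.round(M.T@(w-s['tcp_pos'])/.5,4))
def show():
    s,M=st(); c,q=np.cos(p[2]),np.sin(p[2]); Rz=np.array([[c,q,0],[-q,c,0],[0,0,1]])
    print('t',round(float(s['t']),2),'tcp press mm',np.round(W2P(np.array(s['tcp_pos'])),1),'q',np.round(s['joint_positions'],2)); print('axes in press (cols xyz)\n',np.round(Rz@M,3)); print('F press',np.round(Rz@s['ft_force'],1))
E
python3 - <<'E'
from h import *
plan(np.array([.48,.10,.40]));show()
E
```

```text
share [-1.0132 -0.2336 -0.1314]
t 0.63 tcp press mm [-362.7  531.3  334.2] q [0.94 0.16 1.35 0.   1.63 0.33]
axes in press (cols xyz)
 [[-0.52   0.854 -0.   ]
 [ 0.854  0.52  -0.   ]
 [-0.    -0.    -1.   ]]
F press [0.3 1.2 0.1]
```

Request:
play_rows(moves=[-0.08,-0.02,-0.01,-0.08,0,-0.16,-0.04,-0.02,-0.16,0,-0.24,-0.056,-0.03,-0.24,0,-0.32,-0.075,-0.04,-0.32,0,-0.4,-0.094,-0.05,-0.4,0,-0.48,-0.113,-0.06,-0.48,0,-0.56,-0.13,-0.08,-0.56,0,-0.64,-0.15,-0.09,-0.64,0,-0.72,-0.17,-0.1,-0.652,0,-0.8,-0.19,-0.11,-0.652,0,-0.9,-0.21,-0.12,-0.652,0,-0.99,-0.233,-0.13,-0.652,0])

```text
t: 1.63
tcp_pos: [0.4643, 0.1415, 0.3942]
tcp_rot: [-0.105, 3.139, 0.0]
ft_force: [0.7, 0.0, -0.4]
grip_width: 1.001
finger_force: 0.0
```

```bash
python3 -c "
from h import *
show()"
```

```text
t 1.63 tcp press mm [-212.1   80.3  394.2] q [ 0.06 -0.24  1.64  0.    1.74 -1.58]
axes in press (cols xyz)
 [[-1.    -0.007  0.001]
 [-0.007  1.     0.   ]
 [-0.001  0.    -1.   ]]
F press [ 0.7 -0.  -0.4]
```

Next I'll test what happens when the tool is pushed past its reach, to see if that makes it lean. The path is high and clear.

Request:
play_rows(moves=[-1,0,0,0,0,-1,0,0,0,0,-1,0,0,0,0,-1,0,0,0,0,-1,0,0,0,0,-1,0,0,0,0,-1,0,0,0,0,-1,0,0,0,0,-1,0,0,0,0,-1,0,0,0,0,-1,0,0,0,0,-1,0,0,0,0])

```text
t: 2.63
tcp_pos: [0.889, 0.1665, 0.3513]
tcp_rot: [0.104, -3.13, -0.005]
ft_force: [1.5, -0.2, -4.9]
grip_width: 1.001
finger_force: 0.0
```

```bash
python3 -c "
from h import *
show()"
```

```text
t 2.63 tcp press mm [213.4  80.  351.3] q [ 0.06  1.    0.15  0.    2.   -1.58]
axes in press (cols xyz)
 [[-1.    -0.006 -0.009]
 [-0.006  1.     0.003]
 [ 0.009  0.003 -1.   ]]
F press [ 1.5 -0.3 -4.9]
```

Request:
play_rows(moves=[-1,0,0,0,0,-1,0,0,0,0,-1,0,0,0,0,-1,0,0,0,0,-1,0,0,0,0,-1,0,0,0,0])

```text
t: 3.13
tcp_pos: [0.9318, 0.1519, 0.308]
tcp_rot: [-0.102, 3.085, 0.011]
ft_force: [-0.3, -0.3, 0.5]
grip_width: 0.998
finger_force: 0.0
```

```bash
python3 -c "
from h import *
show()"
```

```text
t 3.13 tcp press mm [255.3  62.8 308. ] q [ 0.04  1.06  0.13  0.01  1.9  -1.59]
axes in press (cols xyz)
 [[-0.998 -0.007  0.055]
 [-0.006  1.     0.006]
 [-0.055  0.006 -0.998]]
F press [-0.3 -0.2  0.5]
```

It leans the right way. I'll keep going, outward and up.

Request:
play_rows(moves=[-1,0,-0.7,0,0,-1,0,-0.7,0,0,-1,0,-0.7,0,0,-1,0,-0.7,0,0,-1,0,-0.7,0,0,-1,0,-0.7,0,0,-1,0,-0.7,0,0,-1,0,-0.7,0,0])

```text
t: 3.8
tcp_pos: [0.9175, 0.1315, 0.3714]
tcp_rot: [-0.101, 3.057, 0.016]
ft_force: [0.6, 0.2, 0.1]
grip_width: 1.001
finger_force: 0.0
```

```bash
python3 -c "
from h import *
show()"
```

```text
t 3.8 tcp press mm [239.7  43.3 371.4] q [ 0.02  0.99  0.13  0.01  1.94 -1.62]
axes in press (cols xyz)
 [[-0.996 -0.007  0.083]
 [-0.006  1.     0.008]
 [-0.084  0.008 -0.996]]
F press [0.6 0.1 0.1]
```

Request:
play_rows(moves=[-1,0,-0.1,0,0,-1,0,-0.1,0,0,-1,0,-0.1,0,0])

```text
t: 4.05
tcp_pos: [0.9383, 0.1261, 0.3472]
tcp_rot: [-0.1, 3.029, 0.02]
ft_force: [0.5, 0.2, 0.2]
grip_width: 0.998
finger_force: 0.0
```

Request:
play_rows(moves=[-1,0,-0.1,0,0,-1,0,-0.1,0,0,-1,0,-0.1,0,0])

```text
t: 4.3
tcp_pos: [0.9561, 0.1212, 0.3293]
tcp_rot: [-0.099, 3.001, 0.025]
ft_force: [-0.1, -0.4, 1.2]
grip_width: 1.001
finger_force: 0.0
```

Request:
play_rows(moves=[-1,0,-0.5,0,0,-1,0,-0.5,0,0,-1,0,-0.5,0,0])

```text
t: 4.55
tcp_pos: [0.9563, 0.1153, 0.3574]
tcp_rot: [-0.098, 2.967, 0.028]
ft_force: [-0.7, -0.0, 1.4]
grip_width: 0.997
finger_force: 0.0
```

Request:
play_rows(moves=[0,0,-1,0,0,0,0,-1,0,0,0,0,-1,0,0])

```text
t: 4.8
tcp_pos: [0.9055, 0.1089, 0.4643]
tcp_rot: [-0.098, 2.957, 0.029]
ft_force: [0.5, -0.0, 0.9]
grip_width: 1.001
finger_force: 0.0
```

```bash
python3 -c "
from h import *
show()"
```

```text
t 4.8 tcp press mm [226.4  21.4 464.3] q [-0.01  0.89  0.13  0.03  1.94 -1.64]
axes in press (cols xyz)
 [[-0.983 -0.008  0.183]
 [-0.005  1.     0.015]
 [-0.183  0.014 -0.983]]
F press [ 0.5 -0.1  0.9]
```

Request:
play_rows(moves=[-1,0.1,-0.2,0,0,-1,0.1,-0.2,0,0,-1,0.1,-0.2,0,0])

```text
t: 5.05
tcp_pos: [0.9225, 0.116, 0.4516]
tcp_rot: [-0.097, 2.927, 0.033]
ft_force: [0.0, -1.2, -0.5]
grip_width: 1.003
finger_force: 0.0
```

Request:
play_rows(moves=[-1,0.1,-0.3,0,0,-1,0.1,-0.3,0,0,-1,0.1,-0.3,0,0])

```text
t: 5.3
tcp_pos: [0.932, 0.1215, 0.451]
tcp_rot: [-0.096, 2.9, 0.037]
ft_force: [-0.4, -0.4, 0.6]
grip_width: 1.002
finger_force: 0.0
```

Request:
play_rows(moves=[-1,0.1,-0.3,0,0,-1,0.1,-0.3,0,0,-1,0.1,-0.3,0,0])

```text
t: 5.55
tcp_pos: [0.939, 0.1262, 0.4577]
tcp_rot: [-0.095, 2.868, 0.041]
ft_force: [0.4, -0.1, 1.1]
grip_width: 1.003
finger_force: 0.0
```

Request:
play_rows(moves=[-1,0.1,-0.3,0,0,-1,0.1,-0.3,0,0])

```text
t: 5.72
tcp_pos: [0.9456, 0.1295, 0.4647]
tcp_rot: [-0.094, 2.837, 0.046]
ft_force: [-0.3, -0.6, 0.5]
grip_width: 0.998
finger_force: 0.0
```

Request:
play_rows(moves=[-1,0.1,-0.3,0,0,-1,0.1,-0.3,0,0])

```text
t: 5.88
tcp_pos: [0.951, 0.1323, 0.4735]
tcp_rot: [-0.093, 2.807, 0.049]
ft_force: [-0.3, -0.6, -0.3]
grip_width: 1.002
finger_force: 0.0
```

```bash
python3 -c "
from h import *
show()"
```

```text
t 5.88 tcp press mm [273.2  42.1 473.5] q [ 0.01  0.9   0.13  0.04  1.79 -1.61]
axes in press (cols xyz)
 [[-0.945 -0.01   0.327]
 [-0.002  1.     0.026]
 [-0.327  0.023 -0.945]]
F press [-0.4 -0.6 -0.3]
```

Request:
play_rows(moves=[-1,0.1,-0.1,0,0,-1,0.1,-0.1,0,0])

```text
t: 6.05
tcp_pos: [0.9626, 0.1361, 0.4717]
tcp_rot: [-0.092, 2.777, 0.053]
ft_force: [-0.8, 0.0, -0.7]
grip_width: 1.002
finger_force: 0.0
```

Request:
play_rows(moves=[-1,0.1,-0.1,0,0,-1,0.1,-0.1,0,0])

```text
t: 6.22
tcp_pos: [0.9732, 0.1395, 0.47]
tcp_rot: [-0.091, 2.75, 0.057]
ft_force: [-0.5, 0.1, 0.9]
grip_width: 1.003
finger_force: 0.0
```

Request:
play_rows(moves=[-1,0.1,-0.1,0,0,-1,0.1,-0.1,0,0])

```text
t: 6.38
tcp_pos: [0.9824, 0.1426, 0.4725]
tcp_rot: [-0.09, 2.72, 0.062]
ft_force: [-0.2, 0.7, 0.6]
grip_width: 0.997
finger_force: 0.0
```

Request:
play_rows(moves=[-1,0.1,-0.1,0,0,-1,0.1,-0.1,0,0])

```text
t: 6.55
tcp_pos: [0.9907, 0.1455, 0.4777]
tcp_rot: [-0.089, 2.689, 0.066]
ft_force: [0.2, 0.1, 0.2]
grip_width: 0.999
finger_force: 0.0
```

Request:
play_rows(moves=[-1,0.1,-0.1,0,0,-1,0.1,-0.1,0,0])

```text
t: 6.72
tcp_pos: [0.9976, 0.148, 0.4849]
tcp_rot: [-0.088, 2.658, 0.07]
ft_force: [-0.1, 0.5, 0.7]
grip_width: 1.001
finger_force: 0.0
```

Request:
play_rows(moves=[-1,0.1,-0.1,0,0,-1,0.1,-0.1,0,0])

```text
t: 6.88
tcp_pos: [1.0035, 0.1503, 0.4938]
tcp_rot: [-0.087, 2.627, 0.074]
ft_force: [-0.4, 0.2, -0.5]
grip_width: 1.001
finger_force: 0.0
```

Request:
play_rows(moves=[-1,0.1,-0.1,0,0,-1,0.1,-0.1,0,0])

```text
t: 7.05
tcp_pos: [1.0083, 0.1524, 0.5044]
tcp_rot: [-0.086, 2.597, 0.078]
ft_force: [0.0, -0.3, -0.7]
grip_width: 1.002
finger_force: 0.0
```

Request:
play_rows(moves=[-1,0.1,-0.1,0,0,-1,0.1,-0.1,0,0])

```text
t: 7.22
tcp_pos: [1.012, 0.1543, 0.5165]
tcp_rot: [-0.085, 2.567, 0.082]
ft_force: [-0.4, -0.4, 0.3]
grip_width: 1.001
finger_force: 0.0
```

Request:
play_rows(moves=[-1,0.1,-0.1,0,0,-1,0.1,-0.1,0,0])

```text
t: 7.38
tcp_pos: [1.0148, 0.1559, 0.5302]
tcp_rot: [-0.085, 2.537, 0.086]
ft_force: [0.1, -0.3, 0.4]
grip_width: 1.001
finger_force: 0.0
```

```bash
python3 -c "
from h import *
show()"
```

```text
t 7.38 tcp press mm [338.3  61.8 530.2] q [ 0.02  0.87  0.13  0.07  1.54 -1.6 ]
axes in press (cols xyz)
 [[-0.823 -0.02   0.567]
 [ 0.008  0.999  0.047]
 [-0.568  0.043 -0.822]]
F press [ 0.  -0.3  0.4]
```

```bash
python3 -c "
from h import *
plan(P2W(-.14,-.025,.32),P2W(-.14,-.025,.06))"
```

```text
share [ 1.0248 -0.1721 -0.2051]
share [ 1.32   -0.1944  0.2225]
```

Request:
play_rows(moves=[1,-0.17,-0.2,0,255,1,-0.17,-0.2,0,255,1,-0.17,-0.2,0,255,1,-0.17,-0.2,0,255,1,-0.17,-0.2,0,255,1,-0.17,-0.2,0,255,1,-0.17,-0.2,0,255,1,-0.17,-0.2,0,255,1,-0.17,-0.2,0,255,1,-0.17,-0.2,0,255,1,-0.17,-0.2,0,255,1,-0.17,-0.2,0,255], newtons=10)

```text
t: 8.38
tcp_pos: [0.6197, 0.0587, 0.3552]
tcp_rot: [-0.085, 2.538, 0.086]
ft_force: [-0.5, -0.7, 0.6]
grip_width: 0.189
finger_force: 0.0
```

```bash
python3 -c "
from h import *
show();plan(P2W(-.14,-.025,.16),P2W(-.11,-.025,.058),P2W(-.045,-.025,.053))"
```

```text
t 8.38 tcp press mm [-61.8 -11.6 355.2] q [-0.18 -0.35  1.89  0.21  1.03 -1.88]
axes in press (cols xyz)
 [[-0.824 -0.021  0.567]
 [ 0.007  0.999  0.047]
 [-0.567  0.042 -0.823]]
F press [-0.5 -0.6  0.6]
share [ 0.3498 -0.0402  0.2313]
share [ 0.416  -0.0501  0.4331]
share [ 0.3146 -0.0531  0.515 ]
```

Request:
play_rows(moves=[0.35,-0.04,0.231,0,255,0.35,-0.04,0.231,0,255,0.35,-0.04,0.231,0,255,0.35,-0.04,0.231,0,255,0.35,-0.04,0.231,0,255,0.35,-0.04,0.231,0,255,0.416,-0.05,0.433,0,255,0.416,-0.05,0.433,0,255,0.416,-0.05,0.433,0,255,0.416,-0.05,0.433,0,255])

```text
t: 9.22
tcp_pos: [0.5734, 0.0432, 0.0554]
tcp_rot: [-0.084, 2.545, 0.089]
ft_force: [-0.5, -0.4, -0.0]
grip_width: 0.002
finger_force: 0.0
```

```bash
python3 -c "
from h import *
show();plan(P2W(-.05,-.025,.053),P2W(-.036,-.025,.053),P2W(-.026,-.025,.053))
shot('top','top2.png',(160,125,330,245),4.7);shot('side','side2.png',(180,190,300,310),5)"
```

```text
t 9.22 tcp press mm [-109.1  -24.3   55.4] q [-0.25 -0.14  2.3   0.49  0.47 -2.27]
axes in press (cols xyz)
 [[-0.828 -0.02   0.561]
 [ 0.009  0.999  0.049]
 [-0.561  0.045 -0.827]]
F press [-0.5 -0.4 -0. ]
share [-0.0951 -0.004   0.0701]
share [-0.1183 -0.0045  0.0858]
share [-0.1349 -0.0049  0.097 ]
```

View pics/side2.png

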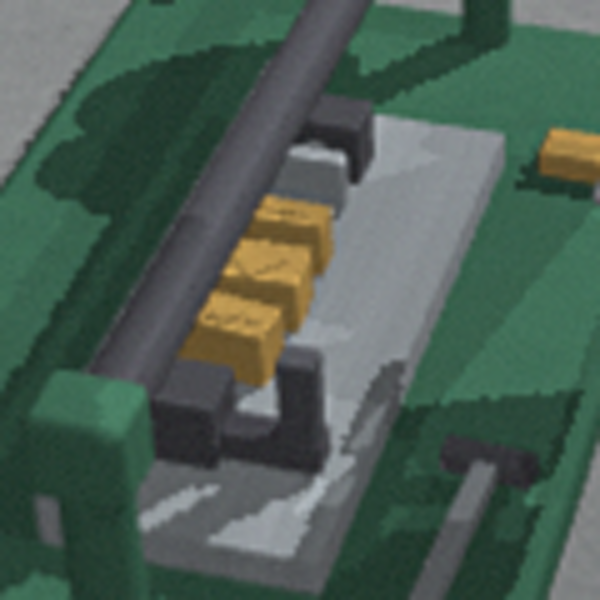

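The blocks look unmoved. I don't see the gripper in this crop, so I'll check where the TCP should project.

```bash
python3 -c "
from h import *
for n in('top','side'):
    c=optics.camera(n); s,M=st(); print(n,proj(c,np.array([s['tcp_pos'],s['tcp_pos']-.1*M[:,2]])))
shot('side','side3.png',(180,150,420,330),3.3)"
```

```text
top [[262.4799354  223.13803035]
 [266.70642277 256.7919512 ]]
side [[289.51650907 242.30691311]
 [322.25417484 209.46153053]]
```

View pics/side3.png

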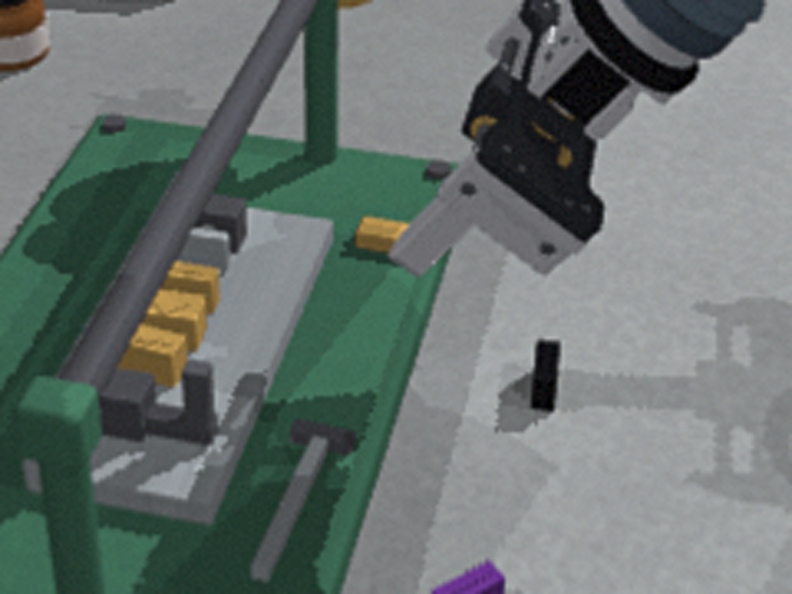

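The side crop shows the finger tip ending near crop (405,262), which is full-image (303,229). The predicted TCP is at (290,242). I'll compare with the top picture.

```bash
python3 -c "
from h import *
shot('top','top3.png',(170,120,350,300),3.3)"
```

```text
(no output)
```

View pics/top3.png

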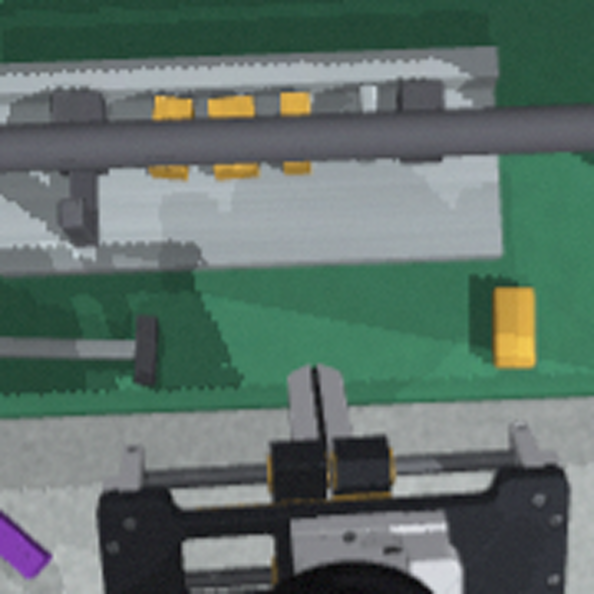

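```bash
python3 -c "
from h import *
ct=optics.camera('top'); cs=optics.camera('side')
def tri(a,b):
    o=[];d=[]
    for c,uv in((ct,a),(cs,b)):
        A=ray(c,uv,.0); B=ray(c,uv,.2); o.append(A); d.append((B-A)/np.linalg.norm(B-A))
    S=sum(np.eye(3)-np.outer(x,x) for x in d); w=np.linalg.solve(S,sum((np.eye(3)-np.outer(x,x))@y for x,y in zip(d,o)))
    return W2P(w), [round(1000*np.linalg.norm((np.eye(3)-np.outer(x,x))@(w-y)),1) for x,y in zip(d,o)]
print('tip',tri((266,231.5),(303,229)))
print('key head rear', tri((170+146/3.3,120+318/3.3),(180+295/3.3,150+428/3.3)))
print('spacer rear-right top',tri((170+535/3.3,120+288/3.3),(180+365/3.3,150+218/3.3)))
print('rod near post?')
show()
"
```

```text
tip (array([-126.07677558,  -30.88389869,   94.27187395]), [np.float64(3.5), np.float64(3.5)])
key head rear (array([-88.56045995,  53.68804789,  35.71482346]), [np.float64(0.2), np.float64(0.2)])
spacer rear-right top (array([ -81.13036809, -141.12680798,   37.20107986]), [np.float64(0.2), np.float64(0.2)])
rod near post?
t 9.62 tcp press mm [-107.3  -25.3   60.9] q [-0.25 -0.15  2.3   0.49  0.47 -2.27]
axes in press (cols xyz)
 [[-0.822 -0.02   0.569]
 [ 0.007  0.999  0.046]
 [-0.569  0.042 -0.821]]
F press [-0.4 -0.2  0.1]
```

The body start matches the prediction, but the visible fingers look about 38 mm shorter than the TCP implies. Shifting along the tool axis doesn't change the rod clearance. So I'll probe against the jaw tab, where only about 9 N of sliding friction resists and there is free travel, to find where the fingers really end.

```bash
python3 -c "
from h import *
plan(P2W(-.1,-.02,.085),P2W(-.085,.106,.085),P2W(-.036,.106,.070),P2W(-.036,.092,.070))"
```

```text
share [-0.0393  0.0122 -0.0309]
share [-0.0622  0.2633 -0.0023]
share [-0.1257  0.2601  0.0781]
share [-0.1259  0.2321  0.0768]
```

Request:
play_rows(moves=[-0.039,0.012,-0.031,0,255,-0.05,0.09,-0.02,0,255,-0.06,0.17,-0.01,0,255,-0.062,0.263,-0.002,0,255,-0.062,0.263,-0.002,0,255,-0.126,0.26,0.078,0,255,-0.126,0.26,0.078,0,255,-0.126,0.26,0.078,0,255])

```text
t: 10.28
tcp_pos: [0.6387, 0.1782, 0.0675]
tcp_rot: [-0.085, 2.539, 0.086]
ft_force: [0.2, 1.1, 0.3]
grip_width: 0.007
finger_force: 0.0
```

```bash
python3 -c "
from h import *
show(); plan(P2W(-.036,.098,.070),P2W(-.036,.092,.070),P2W(-.036,.085,.070))"
```

```text
t 10.28 tcp press mm [-35.8 106.6  67.5] q [ 0.09  0.06  2.08  0.08  0.4  -1.62]
axes in press (cols xyz)
 [[-0.825 -0.02   0.565]
 [ 0.007  0.999  0.047]
 [-0.566  0.043 -0.823]]
F press [0.3 1.1 0.3]
share [-0.0026 -0.0169 -0.0052]
share [-0.0027 -0.0289 -0.0058]
share [-0.0028 -0.0429 -0.0064]
```

Slow probe to the right, ending at press y ≈ 90.

Request:
play_rows(moves=[-0.002,-0.006,-0.005,0,255,-0.002,-0.01,-0.005,0,255,-0.002,-0.014,-0.005,0,255,-0.002,-0.017,-0.005,0,255])

```text
t: 10.62
tcp_pos: [0.6373, 0.1687, 0.0709]
tcp_rot: [-0.084, 2.538, 0.086]
ft_force: [0.7, -0.1, -0.3]
grip_width: 0.004
finger_force: 0.0
```

Request:
play_rows(moves=[0,-0.004,0,0,255,0,-0.008,0,0,255,0,-0.008,0,0,255])

```text
t: 10.87
tcp_pos: [0.6378, 0.1648, 0.0699]
tcp_rot: [-0.084, 2.539, 0.086]
ft_force: [-0.5, -0.4, -0.2]
grip_width: 0.005
finger_force: 0.0
```

Request:
play_rows(moves=[0,-0.004,0,0,255,0,-0.008,0,0,255,0,-0.008,0,0,255])

```text
t: 11.12
tcp_pos: [0.6381, 0.161, 0.0694]
tcp_rot: [-0.084, 2.539, 0.086]
ft_force: [0.4, 0.4, 0.8]
grip_width: 0.005
finger_force: 0.0
```

```bash
python3 -c "
from h import *
show()"
```

```text
t 11.12 tcp press mm [-37.4  89.4  69.4] q [ 0.05  0.05  2.09  0.13  0.41 -1.69]
axes in press (cols xyz)
 [[-0.825 -0.02   0.565]
 [ 0.008  0.999  0.047]
 [-0.566  0.043 -0.823]]
F press [0.4 0.4 0.8]
```

```bash
python3 -c "
from h import *
plan(P2W(-.036,.108,.070),P2W(-.024,.108,.053))"
```

```text
share [-0.0026  0.0372  0.0024]
share [-0.0032  0.0353  0.0439]
```

Request:
play_rows(moves=[-0.002,0.037,0.002,0,255,-0.002,0.037,0.002,0,255,-0.003,0.035,0.025,0,255,-0.003,0.035,0.043,0,255,-0.003,0.035,0.043,0,255,-0.003,0.025,0.043,0,255,-0.003,0.02,0.043,0,255,-0.003,0.016,0.043,0,255,-0.003,0.016,0.043,0,255])

```text
t: 11.87
tcp_pos: [0.6501, 0.1717, 0.0529]
tcp_rot: [-0.084, 2.54, 0.088]
ft_force: [0.5, 7.7, -2.4]
grip_width: -0.001
finger_force: 3.5
```

Request:
play_rows(moves=[0,-0.004,0,0,255,0,-0.008,0,0,255,0,-0.008,0,0,255])

```text
t: 12.12
tcp_pos: [0.6504, 0.1679, 0.0529]
tcp_rot: [-0.085, 2.54, 0.088]
ft_force: [0.5, 8.2, -1.9]
grip_width: 0.005
finger_force: 4.0
```

Request:
play_rows(moves=[0,-0.004,0,0,255,0,-0.008,0,0,255,0,-0.008,0,0,255])

```text
t: 12.37
tcp_pos: [0.6507, 0.164, 0.0528]
tcp_rot: [-0.085, 2.54, 0.088]
ft_force: [-0.2, 7.5, -1.1]
grip_width: 0.006
finger_force: 4.1
```

```bash
python3 -c "
from h import *
show()"
```

```text
t 12.37 tcp press mm [-24.7  91.7  52.8] q [ 0.05  0.11  2.06  0.14  0.38 -1.7 ]
axes in press (cols xyz)
 [[-0.825 -0.021  0.565]
 [ 0.008  0.999  0.049]
 [-0.565  0.045 -0.824]]
F press [ 0.3  7.5 -1.1]
```

Contact comes at about 8 N and the jaw slides. So the real finger tip is about 38 mm behind the reported TCP, as the pictures suggested. I'll work with that tip offset and push the narrow block back first.

```bash
cat >> h.py <<'E'
LT=.038
def tplan(*tips):  # press coords mm of real tip
    s,M=st(); c,q=np.cos(p[2]),np.sin(p[2]); t0=np.array(s['tcp_pos'])-LT*M[:,2]; print('tip now',np.round(W2P(t0),1))
    for t in tips: print(t,np.round(M.T@(P2W(*(np.array(t)/1000))-t0)/.5,4))
E
python3 -c "
from h import *
tplan((-46,96,84),(-85,96,92),(-85,-22,92),(-55,-22,58),(-35,-22,55),(-28,-22,55))"
```

```text
tip now [-46.1  89.8  84.1]
(-46, 96, 84) [0.     0.0123 0.0009]
(-85, 96, 92) [ 0.0553  0.0146 -0.0563]
(-85, -22, 92) [ 0.0534 -0.2211 -0.0678]
(-55, -22, 58) [ 0.0424 -0.2254  0.0222]
(-35, -22, 55) [ 0.0127 -0.2265  0.0497]
(-28, -22, 55) [ 0.0012 -0.2267  0.0576]
```

Request:
play_rows(moves=[0,0.012,0.001,0,255,0.055,0.0145,-0.056,0,255,0.055,0.0145,-0.056,0,255,0.054,-0.06,-0.06,0,255,0.054,-0.14,-0.064,0,255,0.053,-0.221,-0.068,0,255,0.053,-0.221,-0.068,0,255,0.053,-0.221,-0.068,0,255,0.042,-0.225,0.022,0,255,0.042,-0.225,0.022,0,255,0.042,-0.225,0.022,0,255])

```text
t: 13.28
tcp_pos: [0.6475, 0.0529, 0.0234]
tcp_rot: [-0.087, 2.545, 0.089]
ft_force: [-0.6, -0.1, 0.1]
grip_width: 0.003
finger_force: 0.0
```

```bash
python3 -c "
from h import *
show(); tplan((-36,-22,55),(-22,-22,55))
shot('top','top4.png',(170,120,350,260),4.4)"
```

```text
t 13.28 tcp press mm [-34.5 -19.1  23.4] q [-0.19  0.12  2.12  0.52  0.38 -2.26]
axes in press (cols xyz)
 [[-0.828 -0.022  0.561]
 [ 0.007  0.999  0.049]
 [-0.561  0.045 -0.827]]
F press [-0.6 -0.1  0.1]
tip now [-55.8 -21.   54.8]
(-36, -22, 55) [-0.0331 -0.0029  0.0217]
(-22, -22, 55) [-0.0562 -0.0035  0.0374]
```

View pics/top4.png

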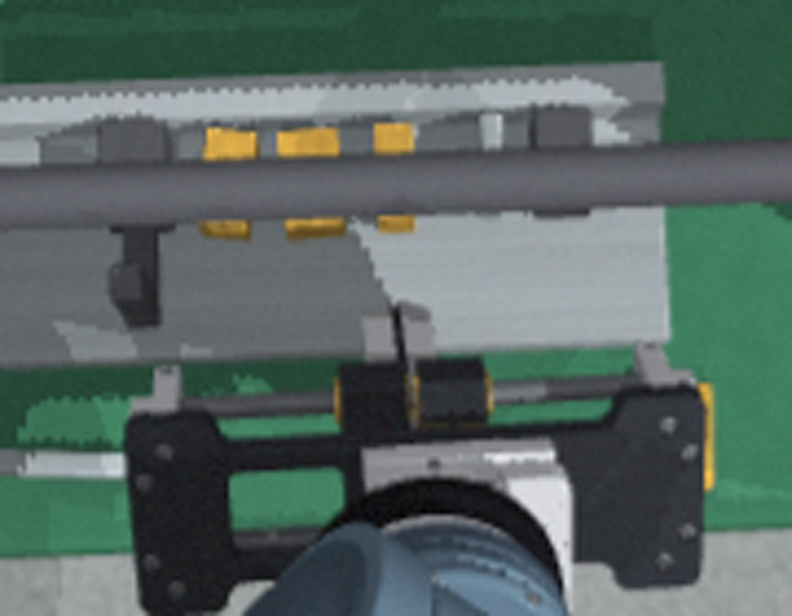

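The tip gap is at crop (398,312), directly in front of the narrow block at (394,220). The jaw has moved a few mm right, its right face now at crop x≈167. The blocks are untouched.

```bash
python3 -c "
from h import *
c=optics.camera('top')
g=lambda u,v:(170+u/4.4,120+v/4.4)
for n,uv,z in[('tip',(398,312),60),('tipL',(365,318),60),('tipR',(433,318),60),('narF',(394,229),69),('jawface',(167,120),74),('tab',(122,270),95)]: print(n,np.round(W2P(ray(c,g(*uv),z/1000)),1))
tplan((-36,-24,55),(-22,-24,55))"
```

```text
tip [-53.5 -24.1  60. ]
tipL [-55.3 -12.   60. ]
tipR [-56.2 -36.8  60. ]
narF [-24.5 -23.8  69. ]
jawface [17.9 57.1 74. ]
tab [-41.3  71.5  95. ]
tip now [-54.4 -21.5  58.7]
(-36, -24, 55) [-0.0262 -0.0061  0.0267]
(-22, -24, 55) [-0.0493 -0.0067  0.0426]
```

Request:
play_rows(moves=[-0.026,0,0.027,0,255,-0.026,0,0.027,0,255,-0.03,0,0.029,0,255,-0.034,0,0.032,0,255,-0.038,0,0.035,0,255,-0.042,0,0.038,0,255,-0.044,0,0.039,0,255,-0.044,0,0.039,0,255])

```text
t: 14.05
tcp_pos: [0.6784, 0.0535, 0.0235]
tcp_rot: [-0.085, 2.539, 0.086]
ft_force: [-1.2, -0.3, 0.3]
grip_width: 0.003
finger_force: 0.2
```

Request:
play_rows(moves=[-0.0015,0,0.001,0,255,-0.003,0,0.002,0,255,-0.003,0,0.002,0,255])

```text
t: 14.3
tcp_pos: [0.6802, 0.0536, 0.0233]
tcp_rot: [-0.084, 2.539, 0.086]
ft_force: [-1.0, 0.3, 0.2]
grip_width: 0.003
finger_force: 0.3
```

```bash
python3 -c "
from h import *
show(); tplan((-22,-21.5,55),(-20,-21.5,55))"
```

```text
t 14.3 tcp press mm [ -1.8 -20.3  23.3] q [-0.17  0.19  2.04  0.5   0.38 -2.22]
axes in press (cols xyz)
 [[-0.825 -0.02   0.565]
 [ 0.008  0.999  0.047]
 [-0.566  0.043 -0.823]]
F press [-1.   0.4  0.2]
tip now [-23.3 -22.1  54.5]
(-22, -21.5, 55) [-0.0026  0.0011  0.0008]
(-20, -21.5, 55) [-0.0059  0.001   0.003 ]
```

Contact with light sliding. I'll creep on until it seats on the ledge.

Request:
play_rows(moves=[-0.0016,0,0.001,0,255,-0.0016,0,0.001,0,255])

```text
t: 14.47
tcp_pos: [0.6811, 0.0537, 0.0233]
tcp_rot: [-0.084, 2.539, 0.086]
ft_force: [-0.4, 0.0, 0.8]
grip_width: 0.004
finger_force: 0.3
```

Request:
play_rows(moves=[-0.0016,0,0.001,0,255,-0.0016,0,0.001,0,255])

```text
t: 14.63
tcp_pos: [0.6818, 0.0539, 0.0232]
tcp_rot: [-0.085, 2.54, 0.086]
ft_force: [-2.9, -0.6, 1.0]
grip_width: 0.007
finger_force: 1.1
```

Request:
play_rows(moves=[-0.0016,0,0.001,0,255,-0.0016,0,0.001,0,255])

```text
t: 14.8
tcp_pos: [0.6823, 0.054, 0.023]
tcp_rot: [-0.085, 2.54, 0.086]
ft_force: [-7.2, -1.6, 4.3]
grip_width: 0.004
finger_force: 3.5
```

```bash
python3 -c "
from h import *
tplan((-42,-20,55),(-42,8,55),(-34,8,55),(-23.5,8,55))"
```

```text
tip now [-21.1 -21.8  54.3]
(-42, -20, 55) [ 0.0337  0.0046 -0.0246]
(-42, 8, 55) [ 0.0341  0.0605 -0.0219]
(-34, 8, 55) [ 0.0209  0.0602 -0.0129]
(-23.5, 8, 55) [ 0.0035  0.0598 -0.001 ]
```

Request:
play_rows(moves=[0.034,0.0,-0.025,0,255,0.034,0.0,-0.025,0,255,0.034,0.06,-0.022,0,255,0.034,0.06,-0.022,0,255,0.021,0.06,-0.013,0,255,0.017,0.06,-0.01,0,255,0.013,0.06,-0.007,0,255,0.009,0.06,-0.004,0,255,0.006,0.06,-0.002,0,255,0.0035,0.06,-0.001,0,255,0.0035,0.06,-0.001,0,255])

```text
t: 15.72
tcp_pos: [0.6791, 0.0833, 0.0241]
tcp_rot: [-0.084, 2.539, 0.086]
ft_force: [0.9, -0.5, 0.2]
grip_width: 0.004
finger_force: 0.2
```

Request:
play_rows(moves=[-0.0016,0,0.001,0,255,-0.0016,0,0.001,0,255])

```text
t: 15.88
tcp_pos: [0.6796, 0.0836, 0.024]
tcp_rot: [-0.084, 2.539, 0.086]
ft_force: [-0.1, 0.2, -1.0]
grip_width: 0.003
finger_force: 0.5
```

Request:
play_rows(moves=[-0.0016,0,0.001,0,255,-0.0016,0,0.001,0,255])

```text
t: 16.05
tcp_pos: [0.6802, 0.084, 0.0238]
tcp_rot: [-0.085, 2.54, 0.086]
ft_force: [-3.5, -0.8, 1.8]
grip_width: 0.002
finger_force: 2.1
```

```bash
python3 -c "
from h import *
show();tplan((-21.0,8,55))"
```

```text
t 16.05 tcp press mm [ 0.  10.  23.8] q [-0.11  0.19  2.03  0.42  0.36 -2.1 ]
axes in press (cols xyz)
 [[-0.825 -0.02   0.565]
 [ 0.007  0.999  0.047]
 [-0.565  0.043 -0.824]]
F press [-3.6 -0.6  1.8]
tip now [-21.4   8.2  55.1]
(-21.0, 8, 55) [-0.0006 -0.0004  0.0007]
```

Request:
play_rows(moves=[-0.0016,0,0.001,0,255,-0.0016,0,0.001,0,255])

```text
t: 16.22
tcp_pos: [0.6805, 0.0842, 0.0236]
tcp_rot: [-0.085, 2.541, 0.087]
ft_force: [-9.1, -0.5, 6.7]
grip_width: 0.004
finger_force: 4.6
```

```bash
python3 -c "
from h import *
tplan((-42,8,55),(-42,38,55),(-34,38,55),(-23.5,38,55))"
```

```text
tip now [-21.    8.4  54.9]
(-42, 8, 55) [ 0.0346  0.0001 -0.0238]
(-42, 38, 55) [ 0.035   0.06   -0.0209]
(-34, 38, 55) [ 0.0218  0.0597 -0.0119]
(-23.5, 38, 55) [ 0.0045  0.0592 -0.0001]
```

Request:
play_rows(moves=[0.034,0.0,-0.025,0,255,0.034,0.0,-0.025,0,255,0.035,0.059,-0.021,0,255,0.035,0.059,-0.021,0,255,0.022,0.059,-0.012,0,255,0.018,0.059,-0.009,0,255,0.014,0.059,-0.006,0,255,0.01,0.059,-0.003,0,255,0.007,0.059,-0.001,0,255,0.0045,0.059,0,0,255,0.0045,0.059,0,0,255])

```text
t: 17.13
tcp_pos: [0.6775, 0.1128, 0.024]
tcp_rot: [-0.084, 2.54, 0.086]
ft_force: [-1.8, -0.1, -0.4]
grip_width: 0.007
finger_force: 0.6
```

Request:
play_rows(moves=[-0.0016,0,0.001,0,255,-0.0016,0,0.001,0,255])

```text
t: 17.3
tcp_pos: [0.6778, 0.113, 0.0238]
tcp_rot: [-0.085, 2.54, 0.086]
ft_force: [-4.6, -2.8, 2.1]
grip_width: 0.002
finger_force: 2.2
```

Request:
play_rows(moves=[-0.0016,0,0.001,0,255,-0.0016,0,0.001,0,255])

```text
t: 17.47
tcp_pos: [0.6781, 0.1131, 0.0235]
tcp_rot: [-0.085, 2.542, 0.086]
ft_force: [-8.1, -3.5, 4.8]
grip_width: 0.005
finger_force: 4.4
```

```bash
python3 -c "
from h import *
show();tplan((-21.0,38,55))"
```

```text
t 17.47 tcp press mm [-0.3 39.2 23.5] q [-0.05  0.2   2.03  0.33  0.34 -1.97]
axes in press (cols xyz)
 [[-0.826 -0.02   0.563]
 [ 0.007  0.999  0.047]
 [-0.564  0.043 -0.825]]
F press [-8.3 -3.   4.8]
tip now [-21.7  37.4  54.9]
(-21.0, 38, 55) [-0.0013  0.0011  0.0007]
```

All three blocks are seated at the same tip x. Now the jaw: I'll go around in front of the tab to its left side.

```bash
python3 -c "
from h import *
tplan((-45,38,58),(-78,45,90),(-78,99,90),(-46,99,76),(-46,92,76))"
```

```text
tip now [-21.7  37.4  54.9]
(-45, 38, 58) [ 0.0349  0.0023 -0.0313]
(-78, 45, 90) [ 0.0535  0.0204 -0.1206]
(-78, 99, 90) [ 0.0543  0.1283 -0.1156]
(-46, 99, 76) [ 0.0172  0.1258 -0.0564]
(-46, 92, 76) [ 0.0171  0.1118 -0.0571]
```

Request:
play_rows(moves=[0.035,0.002,-0.031,0,255,0.035,0.002,-0.031,0,255,0.0535,0.02,-0.12,0,255,0.0535,0.02,-0.12,0,255,0.054,0.128,-0.116,0,255,0.054,0.128,-0.116,0,255,0.054,0.128,-0.116,0,255,0.017,0.126,-0.056,0,255,0.017,0.126,-0.056,0,255,0.017,0.126,-0.056,0,255])

```text
t: 18.3
tcp_pos: [0.6522, 0.1729, 0.044]
tcp_rot: [-0.084, 2.541, 0.086]
ft_force: [0.3, 1.0, 1.2]
grip_width: 0.004
finger_force: 0.0
```

```bash
python3 -c "
from h import *
show();tplan((-46,92,76),(-46,86,76),(-46,36,76))"
```

```text
t 18.3 tcp press mm [-22.7 100.4  44. ] q [ 0.07  0.13  2.05  0.11  0.36 -1.66]
axes in press (cols xyz)
 [[-0.825 -0.02   0.564]
 [ 0.008  0.999  0.046]
 [-0.564  0.043 -0.824]]
F press [0.3 1.  1.2]
tip now [-44.1  98.7  75.3]
(-46, 92, 76) [ 0.0023 -0.0132 -0.0039]
(-46, 86, 76) [ 0.0022 -0.0252 -0.0045]
(-46, 36, 76) [ 0.0014 -0.1251 -0.0091]
```

Request:
play_rows(moves=[0.002,-0.004,-0.003,0,255,0.002,-0.008,-0.004,0,255,0.002,-0.01,-0.004,0,255,0.002,-0.012,-0.004,0,255,0.002,-0.014,-0.004,0,255,0.002,-0.016,-0.004,0,255,0.002,-0.018,-0.004,0,255,0.002,-0.02,-0.004,0,255,0.002,-0.022,-0.004,0,255,0.002,-0.024,-0.004,0,255])

```text
t: 19.13
tcp_pos: [0.6505, 0.163, 0.0466]
tcp_rot: [-0.086, 2.538, 0.089]
ft_force: [-3.7, 9.4, 3.8]
grip_width: 0.003
finger_force: 4.7
```

Request:
play_rows(moves=[0,-0.002,0,0,255,0,-0.004,0,0,255,0,-0.006,0,0,255,0,-0.008,0,0,255,0,-0.01,0,0,255,0,-0.012,-0.001,0,255,0,-0.014,-0.001,0,255,0,-0.016,-0.001,0,255,0,-0.018,-0.001,0,255,0,-0.02,-0.001,0,255,0,-0.022,-0.001,0,255,0,-0.024,-0.001,0,255])

```text
t: 20.13
tcp_pos: [0.6512, 0.1512, 0.0466]
tcp_rot: [-0.086, 2.538, 0.089]
ft_force: [-3.4, 9.6, 5.1]
grip_width: 0.004
finger_force: 5.3
```

```bash
python3 -c "
from h import *
show();tplan((-46,36,76))"
```

```text
t 20.13 tcp press mm [-24.9  78.9  46.6] q [ 0.03  0.11  2.07  0.19  0.36 -1.77]
axes in press (cols xyz)
 [[-0.824 -0.022  0.566]
 [ 0.007  0.999  0.049]
 [-0.566  0.045 -0.823]]
F press [-2.8  9.8  5.1]
tip now [-46.4  77.   77.8]
(-46, 36, 76) [ 0.0008 -0.0821 -0.0005]
```

Request:
play_rows(moves=[0,-0.002,0,0,255,0,-0.004,0,0,255,0,-0.006,0,0,255,0,-0.008,0,0,255,0,-0.01,0,0,255,0,-0.012,0,0,255,0,-0.014,0,0,255,0,-0.016,0,0,255,0,-0.018,0,0,255,0,-0.02,0,0,255,0,-0.022,0,0,255,0,-0.024,0,0,255])

```text
t: 21.13
tcp_pos: [0.6521, 0.1397, 0.0463]
tcp_rot: [-0.086, 2.539, 0.089]
ft_force: [-7.0, 10.7, 7.7]
grip_width: 0.003
finger_force: 5.9
```

Request:
play_rows(moves=[0,-0.002,0,0,255,0,-0.004,0,0,255,0,-0.006,0,0,255,0,-0.008,0,0,255,0,-0.01,0,0,255,0,-0.012,0,0,255,0,-0.014,0,0,255,0,-0.016,0,0,255,0,-0.018,0,0,255,0,-0.02,0,0,255,0,-0.022,0,0,255,0,-0.024,0,0,255])

```text
t: 22.13
tcp_pos: [0.653, 0.1279, 0.0459]
tcp_rot: [-0.087, 2.539, 0.09]
ft_force: [-6.1, 11.6, 8.5]
grip_width: -0.001
finger_force: 6.4
```

Request:
play_rows(moves=[0,-0.002,0,0,255,0,-0.004,0,0,255,0,-0.006,0,0,255,0,-0.008,0,0,255,0,-0.01,0,0,255,0,-0.012,0,0,255,0,-0.012,0,0,255])

```text
t: 22.72
tcp_pos: [0.6535, 0.1218, 0.0456]
tcp_rot: [-0.087, 2.539, 0.09]
ft_force: [-6.1, 11.5, 6.8]
grip_width: 0.005
finger_force: 5.9
```

```bash
python3 -c "
from h import *
show();tplan((-46,30,76))"
```

```text
t 22.72 tcp press mm [-24.3  49.4  45.6] q [-0.04  0.1   2.08  0.29  0.37 -1.91]
axes in press (cols xyz)
 [[-0.824 -0.022  0.566]
 [ 0.007  0.999  0.05 ]
 [-0.566  0.045 -0.823]]
F press [-5.4 11.8  6.8]
tip now [-45.8  47.5  76.9]
(-46, 30, 76) [ 0.0011 -0.035  -0.0005]
```

Request:
play_rows(moves=[0,-0.002,0,0,255,0,-0.004,0,0,255,0,-0.006,0,0,255,0,-0.008,0,0,255,0,-0.01,0,0,255,0,-0.012,0,0,255,0,-0.014,0,0,255,0,-0.016,0,0,255,0,-0.018,0,0,255,0,-0.02,0,0,255,0,-0.02,0,0,255])

```text
t: 23.63
tcp_pos: [0.6543, 0.1119, 0.0452]
tcp_rot: [-0.087, 2.539, 0.09]
ft_force: [-5.0, 10.4, 8.5]
grip_width: 0.008
finger_force: 6.0
```

Request:
play_rows(moves=[0,-0.002,0,0,255,0,-0.004,0,0,255,0,-0.006,0,0,255,0,-0.006,0,0,255])

```text
t: 23.97
tcp_pos: [0.6546, 0.1089, 0.0451]
tcp_rot: [-0.087, 2.539, 0.09]
ft_force: [-5.8, 10.3, 7.7]
grip_width: 0.005
finger_force: 6.0
```

```bash
python3 -c "
from h import *
show();tplan((-46,30,76))
shot('top','top5.png',(200,130,320,210),6.5)"
```

```text
t 23.97 tcp press mm [-24.1  36.4  45.1] q [-0.06  0.1   2.08  0.33  0.38 -1.97]
axes in press (cols xyz)
 [[-0.824 -0.023  0.566]
 [ 0.007  0.999  0.05 ]
 [-0.566  0.045 -0.823]]
F press [-5.2 10.7  7.7]
tip now [-45.6  34.5  76.4]
(-46, 30, 76) [ 0.0011 -0.0091 -0.0004]
```

View pics/top5.png

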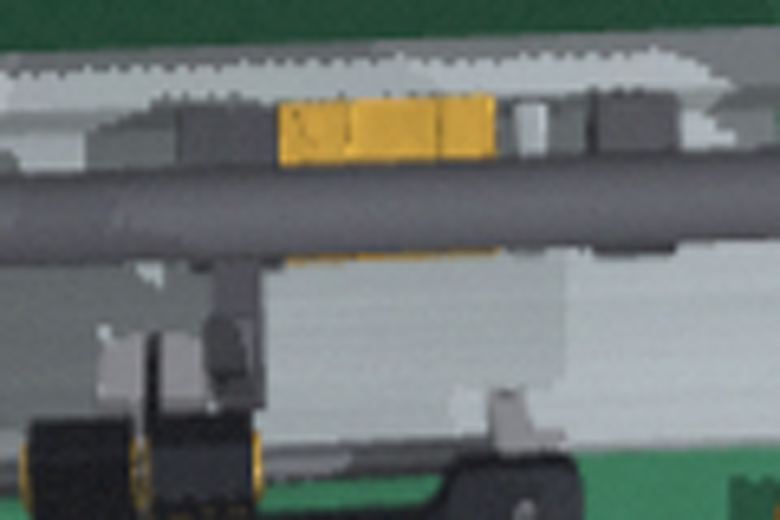

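The row is closed up and straight: backs at the ledge line (row y≈98), fronts level at about 255. The narrow block's right edge at crop x≈496 is about 4–5 mm short of the pad at x≈515. I'll creep until the force rises.

Request:
play_rows(moves=[0,-0.0015,0,0,255,0,-0.003,0,0,255,0,-0.0045,0,0,255,0,-0.006,0,0,255,0,-0.006,0,0,255])

```text
t: 24.43
tcp_pos: [0.6548, 0.106, 0.0449]
tcp_rot: [-0.087, 2.539, 0.09]
ft_force: [-5.1, 10.6, 9.0]
grip_width: 0.009
finger_force: 6.1
```

Request:
play_rows(moves=[0,-0.001,0,0,255,0,-0.002,0,0,255,0,-0.002,0,0,255])

```text
t: 24.68
tcp_pos: [0.6549, 0.105, 0.0449]
tcp_rot: [-0.087, 2.539, 0.09]
ft_force: [-7.2, 11.1, 8.6]
grip_width: 0.006
finger_force: 6.1
```

Request:
play_rows(moves=[0,-0.001,0,0,255,0,-0.002,0,0,255,0,-0.002,0,0,255])

```text
t: 24.93
tcp_pos: [0.6549, 0.1041, 0.0449]
tcp_rot: [-0.087, 2.539, 0.09]
ft_force: [-6.1, 12.0, 8.6]
grip_width: 0.005
finger_force: 6.4
```

```bash
python3 -c "
from h import *
show();tplan((-46,25,76))"
```

```text
t 24.93 tcp press mm [-24.   31.6  44.9] q [-0.07  0.1   2.09  0.34  0.38 -2.  ]
axes in press (cols xyz)
 [[-0.825 -0.023  0.565]
 [ 0.007  0.999  0.05 ]
 [-0.566  0.046 -0.823]]
F press [-5.3 12.4  8.6]
tip now [-45.5  29.7  76.2]
(-46, 25, 76) [ 0.001  -0.0094 -0.0008]
```

Request:
play_rows(moves=[0,-0.001,0,0,255,0,-0.002,0,0,255,0,-0.002,0,0,255])

```text
t: 25.18
tcp_pos: [0.6549, 0.1035, 0.0449]
tcp_rot: [-0.087, 2.539, 0.091]
ft_force: [-6.6, 13.2, 9.0]
grip_width: 0.003
finger_force: 7.1
```

Request:
play_rows(moves=[0,-0.001,0,0,255,0,-0.002,0,0,255,0,-0.002,0,0,255])

```text
t: 25.43
tcp_pos: [0.655, 0.1027, 0.0449]
tcp_rot: [-0.087, 2.539, 0.091]
ft_force: [-6.2, 15.1, 10.2]
grip_width: 0.008
finger_force: 7.7
```

Request:
play_rows(moves=[0,-0.001,0,0,255,0,-0.002,0,0,255,0,-0.002,0,0,255,0,-0.002,0,0,255])

```text
t: 25.77
tcp_pos: [0.655, 0.102, 0.0448]
tcp_rot: [-0.088, 2.539, 0.092]
ft_force: [-7.2, 15.2, 10.9]
grip_width: 0.004
finger_force: 8.3
```

```bash
python3 -c "
from h import *
show()
tplan((-46,27,77),(-46,36,77),(-85,40,95),(-130,40,180))"
```

```text
t 25.77 tcp press mm [-24.1  29.5  44.8] q [-0.08  0.1   2.09  0.35  0.38 -2.01]
axes in press (cols xyz)
 [[-0.825 -0.024  0.565]
 [ 0.007  0.999  0.052]
 [-0.565  0.047 -0.823]]
F press [-6.3 15.6 10.9]
tip now [-45.6  27.6  76.1]
(-46, 27, 77) [-0.0003 -0.001  -0.002 ]
(-46, 36, 77) [-0.0001  0.017  -0.0011]
(-85, 40, 95) [ 0.0439  0.0285 -0.0744]
(-130, 40, 180) [ 0.022   0.0385 -0.2652]
```

The nip is about 4–5 N. Releasing and backing away.

Request:
play_rows(moves=[0,0.002,0,0,255,0,0.004,0,0,255,0,0.008,0,0,255,0,0.018,0,0,255,0,0.022,0,0,255,0.022,0.025,-0.037,0,255,0.044,0.028,-0.074,0,255,0.044,0.028,-0.074,0,255,0.022,0.038,-0.265,0,255,0.022,0.038,-0.265,0,255,0.022,0.038,-0.265,0,255,0.022,0.038,-0.265,0,255])

```text
t: 26.77
tcp_pos: [0.5727, 0.106, 0.1521]
tcp_rot: [-0.085, 2.531, 0.084]
ft_force: [1.1, -0.7, 0.7]
grip_width: 0.003
finger_force: 0.0
```

```bash
python3 -c "
from h import *
show()
a=optics.camera('top')['img'][130:210,200:320,::-1]; b=optics.camera('side')['img'][190:290,190:290,::-1]
r=lambda i,w,h:cv2.resize(i,(w,h),interpolation=cv2.INTER_CUBIC)
cv2.imwrite('pics/fin.png',np.hstack([r(a,450,300),r(b,300,300)]))"
```

```text
t 26.77 tcp press mm [-106.    38.4  152.1] q [-0.08 -0.31  2.23  0.22  0.63 -1.86]
axes in press (cols xyz)
 [[-0.82  -0.02   0.572]
 [ 0.007  0.999  0.046]
 [-0.573  0.041 -0.819]]
F press [ 1.  -0.7  0.7]
```

View pics/fin.png

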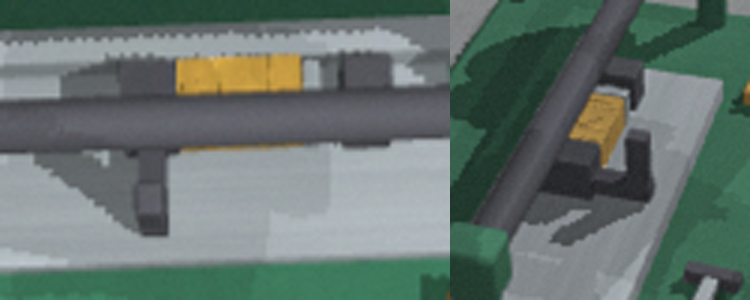

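The row is tight between the jaw (its face at panel x≈176) and the pad (x≈303). Backs and fronts are level, and the arm is clear of everything. I'll let the arm settle briefly, then hand in.

Request:
play_rows(moves=[0,0,0,0,255,0,0,0,0,255,0,0,0,0,255,0,0,0,0,255])

```text
t: 27.2
tcp_pos: [0.5699, 0.1063, 0.1458]
tcp_rot: [-0.084, 2.541, 0.086]
ft_force: [-0.1, -0.0, -1.1]
grip_width: 0.004
finger_force: 0.0
```

```bash
python3 -c "
from workcell import bot
print(bot.hand_in())"
```

```text
the job is handed in; nothing more can be done
None
```

I handed the job in at about 27 s: the three blocks stand in a closed row against the rear ledge, and the jaw bears on them at roughly 4–5 N, estimated from the wrist and finger force readings; the hand-in returned no verdict.

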